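# Hold the tomato over the board with the tongs

## Robot

A 7-joint arm with a two-finger parallel gripper is mounted at the origin on a cart in front of the work surface, level with it; the furniture and walls round the work are solid. World frame = base frame: x ahead of the robot, y to its left, z up, the work surface at z = 0. Lengths are in m, angles in rad, forces in N, time in s.
With the tool pointing down it reaches from about 0.35 to 0.775 m from the base axis. Payload 3.1 kg.
Tool frame: the origin (TCP) lies at the very end of the fingers, on their centre line; the grasp point (between the pads) lies 19 mm behind it (ctrl.tcp_to_grasp is the distance from the TCP to the grasp point, in m); z points along the fingers, y is the direction in which the jaws open and shut (so a half turn about z gives the same grasp; the last joint's range is limited). The gripper opens to 85 mm and grips with 20 to 120 N. Pads are 22 mm wide; open, the fingers measure 114 mm over their backs; the gripper's body (76 mm by 85 mm) begins 54 mm behind the grasp point. The pads swing forward as they close: fully open they stand 13 mm farther back than shut.
Start: joints at [-1.313, 0.311, 0.014, 1.512, -0.004, 1.319, -0.027], TCP at [0.162, 0.525, 0.231] pointing down, gripper open.
Joint ranges: [-2.7, 2.7], [-0.3, 1.91], [-1.27, 1.3], [0.12, 2.57], [-1.44, 4.58], [0.2, 2.03], [-3.05, 3.05]. Speed limits (rad/s): [2.79, 2.79, 3.14, 3.14, 3.14, 3.14, 3.14].

## Interface

Orientations are given as a unit quaternion [x, y, z, w].
In Python, from station import ctrl gives the robot as it stands.
- The arm moves only by the tool apply_moves, never from a script. Its argument "commands" is a list of rows, each an object with "angular": the turn, a rotation vector about the tool's x, y, z in degrees, a list of three; "delta_pos": the shift along the tool's x, y, z in mm, a list of three; "fingers": the finger opening in mm, from 0 to 85.4. A call has 1 to 10 rows; each row is the pose to reach, as a shift and turn from the pose commanded when the call began, along the tool's axes at that moment; what a row does not reach only later rows make up. A row lasts 1/12 s, in which the tool goes at most 41.7 mm and 7.16 degrees, less where a joint would pass 70% of its speed; a pose out of reach is approached as far as the arm can. A call with a gripper value outside its range is refused whole. The fingers move at their own pace and stop on an object; "newtons" is the grip in N (left out, the last holds). Time passes only in rows, so rows that repeat a pose let the fingers close. It gives the time, the measured TCP pose, the force and the opening at its end, in the units of the state.
- ctrl.state(): the state, without advancing time (a new reading comes with each control period).
- ctrl.capture(name): name is "scene" or "top" or "wrist"; returns a dict with "frame" (420x560x3 uint8, blue, green, red), "fx", "fy", "cx", "cy" (pixels), "dist_coeffs" ([k1, k2, p1, p2, k3] as OpenCV has them; the pictures are not rectified), "R" (3x3) and "t" (3): a world point X has camera coordinates R X + t; the wrist camera has in their place "hand_eye" (4x4, takes a point from camera to tool coordinates, whose origin is the TCP and whose axes are the flange's). Camera axes: x right, y down, z forward; pixel columns grow to the right and rows downward; lengths in m; the calibration is good to about 2 mm. A picture is of the moment at which its call begins: read the wrist's pose just before it. There is no depth.
- ctrl.job_done(): hands the job in, once; it reports no verdict.
The state is a dict: "t": time; "joint_positions": joint angles; "joint_vel": joint speeds; "effort": joint torques, N m; "position": TCP position; "eef_rot": TCP orientation; "force": force on the tool from outside, world axes, zero at the start; "torque": the same for the moment, N m; "finger_gap": opening from 0.0 (shut) to 1.0 (fully open).
Only numpy, scipy, OpenCV 4.12 (cv2) and the standard library are available. Lean on these libraries where they do the work, as an engineer would, in place of code of your own. Each camera call takes 0.05 s, during which the arm holds its last target.

## Task

Pick up the kitchen tongs, close their jaws on the tomato from both sides, lift it and bring it over the wooden chopping board. Finish still squeezing the tongs, holding the tomato still over the board, at least 10 cm above it. Touch the tomato with the tongs only, never with the robot, and leave the lemon, the honey jar and the salt shaker where they are.

Things in the scene. Friction and masses are not known exactly. Their poses are not given: they have to be found in the camera images.
- tongs: Steel kitchen tongs, black grips and jaws, lying flat: 258 mm long, 26 mm tall, 130 g, balanced at the grips, loose. Origin: underside, midway between the grips. x runs along the tongs from hinge to jaws, y across (the squeezing line), z up. Hinge pin at x = -100 mm, jaw centre +100, jaw tips +122. The arms are coupled to move alike; a spring holds them open.
- tongs_left: The arm of the tongs on the +y side, with its jaw; turns about the hinge. Origin on the hinge axis at the underside. Jaw 45 mm long, 26 tall, 3 thick, hollow towards the item. Open, the jaws stand about 94 mm apart at their middles, 80 mm at their tips, 100 mm over their outsides. Jaws close twice as far as the grips.
- tongs_right: The arm of the tongs on its -y side, with its jaw; mirror image of tongs_left.
- tongs_grip (a point): Midway between the black grips at half height, 13 mm above the underside; axes as tongs. Grips 60 mm long (x +-30), 26 mm tall; over their outer faces 61 mm open, 43 mm closed on the tomato, 25 mm shut empty. Each pushes back with 7 N open, 10 N on the tomato. Squeezed only to some 55 mm, the tongs can be carried, jaws still open round a tomato.
- tongs_jaw (a point): Point midway between the jaws at half their height (100 mm ahead of tongs_grip along x); axes as tongs.
- tomato: Red tomato with a green stalk, 56 x 58 x 62 mm tall, about 80 g, standing on the worktop. Origin: centre of its underside, z up through the stalk.
- tomato_mid (a point): Middle of the tomato, 30 mm above its underside, about the height where it is widest.
- chopping_board: Wooden chopping board, fixed, 240 (x) x 340 (y) x 22 mm. Origin: centre of its underside.
- lemon: Yellow lemon, 83 x 58 x 58 mm, lying on the far right part of the board: bystander. Origin: centre of its underside.
- honey_jar: Jar with a red lid, 65 mm across, 100 mm tall, on the worktop: bystander. Origin: centre of its underside.
- salt_shaker: Salt shaker with a steel cap, 44 mm across, 90 mm tall, on the worktop: bystander. Origin: centre of its underside.

How it is judged:
By the outcome, as a careful person would: the job done as asked, in the order asked, and still so for the second after the job is handed in, while the arm keeps its last pose, push and grip.
It also fails if it takes over 38 s, if anything falls off the work surface, if the arm or the gripper's body presses on something with over 40 N, if the wrist force passes 120 N, or if a joint passes its speed limit or range.

## Working session

There is one attempt and no reset: what is moved stays moved. The work goes in short steps, Python scripts to look and compute and a tool call to move; the robot and the scene stay as the last step left them, time stands still between calls to the robot, and variables do not carry over. Pictures are saved under pics/ and viewed, and the job is handed in when it is done.

Besides the shell and the picture viewer there is one more tool, called after "Emit:" in YAML: its name, and indented under it one key for each argument. apply_moves: Moves the arm, as the interface text tells. Its arguments: {"type":"object","properties":{"commands":{"type":"array"},"newtons":{"type":"number"}},"required":["commands"]}

```bash
mkdir -p pics; ls
cat > h.py <<'E'
import numpy as np, cv2
from station import ctrl
from scipy.spatial.transform import Rotation as Ro
def cam(name):
    s=ctrl.state(); c=ctrl.capture(name)
    K=np.array([[c['fx'],0,c['cx']],[0,c['fy'],c['cy']],[0,0,1]]);D=np.array(c['dist_coeffs'],float)
    if 'hand_eye' in c:
        H=np.array(c['hand_eye']);T=np.eye(4);T[:3,:3]=Ro.from_quat(s['eef_rot']).as_matrix();T[:3,3]=s['position']
        W=T@H;R=W[:3,:3].T;t=-R@W[:3,3]
    else: R=np.array(c['R']);t=np.array(c['t'])
    return c['frame'],(K,D,R,t)
def ray(m,px):
    K,D,R,t=m
    u=cv2.undistortPoints(np.array(px,float).reshape(-1,1,2),K,D).reshape(-1,2)
    d=np.c_[u,np.ones(len(u))]@R
    return -R.T@t,d
def plane(m,px,z):
    o,d=ray(m,px);return o+d*((z-o[2])/d[:,2:3])
def proj(m,X):
    K,D,R,t=m
    return cv2.projectPoints(np.array(X,float).reshape(-1,1,3),cv2.Rodrigues(R)[0],t,K,D)[0].reshape(-1,2)
E
python3 - <<'E'
from h import *
for n in('scene','top','wrist'):
    f,m=cam(n);cv2.imwrite(f'pics/{n}0.png',f);print(n,-m[2].T@m[3])
    import pickle;pickle.dump((f,m),open(n+'0.pkl','wb'))
print(ctrl.state(),ctrl.tcp_to_grasp)
E
```

```text
pics
scene [-0.5251232  -0.72296521  0.60450383]
top [0.41991558 0.00311468 1.13550784]
wrist [0.08708209 0.54890436 0.37340544]
{'t': 0.15, 'joint_positions': array([-1.31269693,  0.31159996,  0.01398561,  1.51270278, -0.00440493,
        1.31922826, -0.02723873]), 'joint_vel': array([ 0.00054708, -0.00187767,  0.00173482, -0.00533463, -0.00031132,
        0.00081134,  0.00125   ]), 'effort': array([ 5.74767782e-04, -3.80273509e+01,  1.46381389e-01, -2.30850971e+01,
        1.22688003e-02,  9.69356886e-03,  2.05220340e-05]), 'position': array([0.16224079, 0.52492783, 0.23043311]), 'eef_rot': array([ 1.49316929e-01,  9.88788928e-01, -9.47984021e-04, -1.05042451e-04]), 'force': array([ 0.66218037,  0.6079597 , -1.01480393]), 'torque': array([ 0.01433228,  0.03486875, -0.0535239 ]), 'finger_gap': 1.0047768581155647} 0.0187
```

View pics/top0.png

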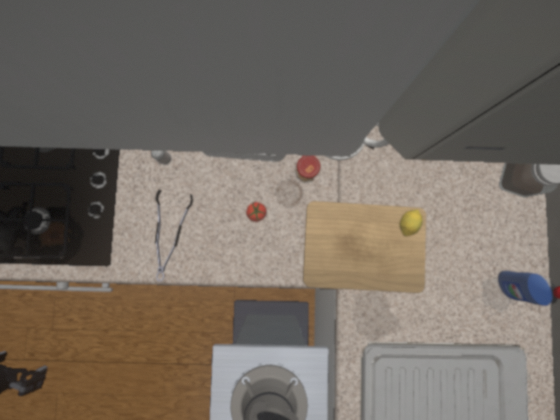

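View pics/scene0.png

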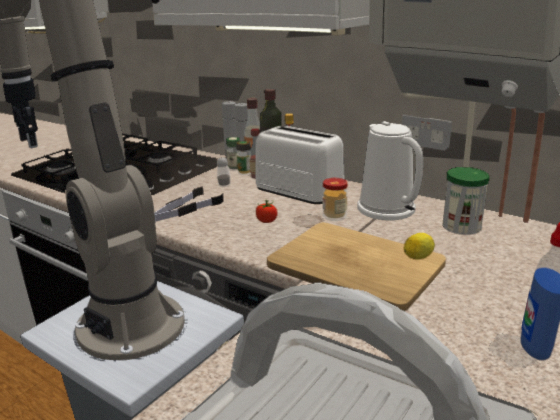

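View pics/wrist0.png

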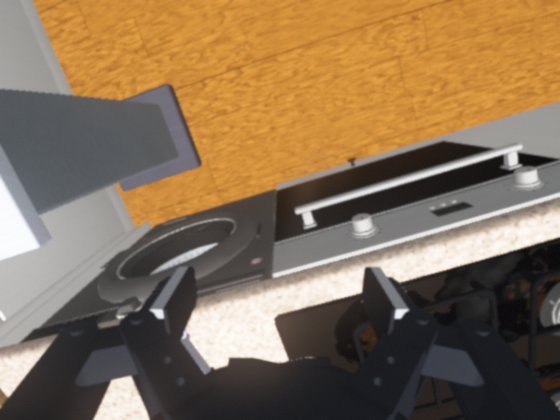

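The top view shows the tongs with the hinge near (162,270) and the jaws near (158,192) and (190,197). The tomato is at (257,211), the jar lid at (308,167), the board at (365,247) and the lemon at (412,222). Something, probably the shaker, is at (160,155). I'll zoom in.

Run:
```python
from h import *
import pickle
f,m=pickle.load(open('top0.pkl','rb'))
c=cv2.convertScaleAbs(f[140:290,120:330],alpha=1.4)
cv2.imwrite('pics/top0z.png',cv2.resize(c,(798,570),interpolation=cv2.INTER_CUBIC))
f2,m2=pickle.load(open('scene0.pkl','rb'))
cv2.imwrite('pics/sc0z.png',cv2.resize(f2[130:280,130:340],(798,570),interpolation=cv2.INTER_CUBIC))
for n,px in dict(hinge=(162,271),j1=(158,192),j2=(190,197),tom=(257,211)).items(): print(n,plane(m,[px],0.02))
print(m[0],m[1])
hsv=cv2.cvtColor(f,cv2.COLOR_BGR2HSV)
red=((hsv[...,0]<8)|(hsv[...,0]>172))&(hsv[...,1]>140)&(hsv[...,2]>60)
n,l,s,ce=cv2.connectedComponentsWithStats(red.astype(np.uint8))
for i in range(1,n):
  if s[i,4]>30: print(s[i],ce[i],plane(m,[ce[i]],0.03),plane(m,[ce[i]],0.1))
```

```text
hinge [[0.35195384 0.30186998 0.02      ]]
j1 [[0.57009937 0.32618699 0.02      ]]
j2 [[0.55866237 0.23611233 0.02      ]]
tom [[0.52476707 0.0472494  0.02      ]]
[[399.34419701   0.         282.23350736]
 [  0.         399.34419701 203.16572559]
 [  0.           0.           1.        ]] [-0.01626109  0.          0.          0.          0.        ]
[248 205   5   9  32] [250.03125 209.40625] [[0.52770439 0.06632469 0.03      ]] [[0.52087928 0.06232228 0.1       ]]
[259 205   6   7  32] [261.375   208.09375] [[0.53229148 0.03498642 0.03      ]] [[0.52517591 0.03296832 0.1       ]]
[554 287   6  11  52] [556.96153846 291.86538462] [[ 0.32145962 -0.79605865  0.03      ]] [[ 0.32769379 -0.74545554  0.1       ]]
```

View pics/top0z.png

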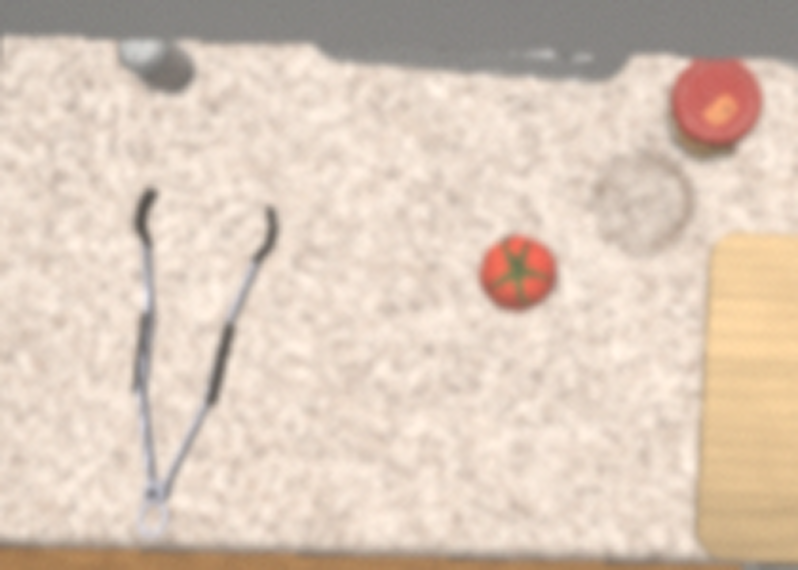

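View pics/sc0z.png

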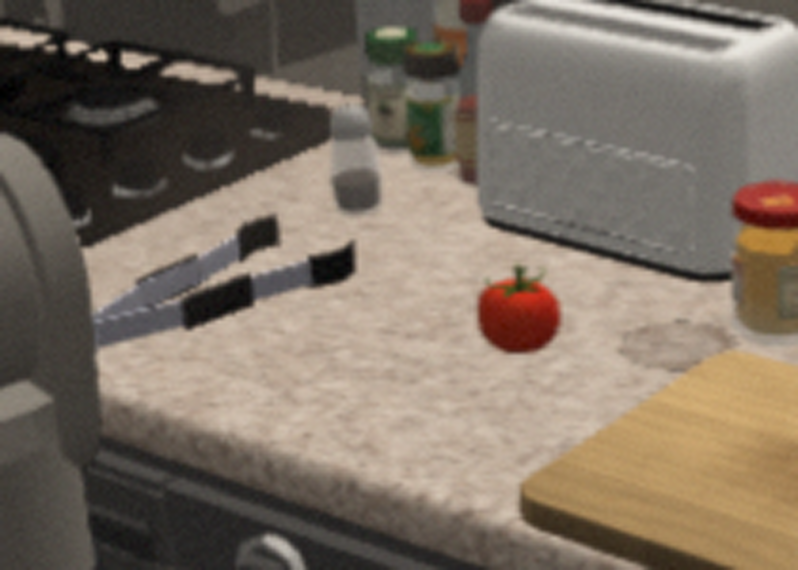

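Found everything needed: the ring at (289,190) is just a stain on the worktop, and the shaker stands behind the tongs. Next I measure the tongs' grips and jaws by dark mask.

```bash
cat >> h.py <<'E'
def move_to(pos,yaw_y=None):
    """tool-frame delta to world pos; yaw_y: wanted world heading (deg) of tool y with tool z straight down"""
    s=ctrl.state();R=Ro.from_quat(s['eef_rot']);d=R.inv().apply(np.array(pos)-s['position'])*1000
    a=np.zeros(3)
    if yaw_y is not None:
        c=np.radians(yaw_y);y=np.array([np.cos(c),np.sin(c),0]);z=np.array([0,0,-1.]);x=np.cross(y,z)
        a=(R.inv()*Ro.from_matrix(np.c_[x,y,z])).as_rotvec(degrees=True)
    print('pos',s['position'].round(4),'delta',d.round(1),'ang',a.round(2),'t',round(s['t'],2),'gap',round(s['finger_gap']*85.4,1),'F',s['force'].round(1))
E
python3 - <<'E'
from h import *
import pickle
f,m=pickle.load(open('top0.pkl','rb'))
hsv=cv2.cvtColor(f,cv2.COLOR_BGR2HSV)
M=(hsv[...,2]<90).astype(np.uint8);M[:180]=0;M[290:]=0;M[:,:130]=0;M[:,230:]=0
n,l,s,ce=cv2.connectedComponentsWithStats(M)
for i in range(1,n):
  if s[i,4]>8: print(s[i],ce[i],plane(m,[ce[i]],0.015))
g=[(157.7,232),(178.2,235.3)];print(plane(m,g,.02))
hp=plane(m,[(120+153/3.8,140+492/3.8)],.02)[0]; jm=plane(m,[(120+211/3.8,140+199/3.8)],.02)[0]
print(hp,jm); d=jm-hp;print(np.degrees(np.arctan2(d[1],d[0])),np.linalg.norm(d))
hd=np.arctan2(d[1],d[0]);gp=hp+.1*d/np.linalg.norm(d);print('grip',gp)
# tomato: saturated red+green blob
T=((hsv[...,1]>110)).astype(np.uint8);T[:195]=0;T[228:]=0;T[:,:240]=0;T[:,275:]=0
mo=cv2.moments(T,True);c=(mo['m10']/mo['m00'],mo['m01']/mo['m00']);print('tom',c,mo['m00'],plane(m,[c],.03))
B=((hsv[...,1]>70)&(hsv[...,0]>8)&(hsv[...,0]<30)).astype(np.uint8);B[:,:295]=0;B[:195]=0;B[300:]=0;B[:,440:]=0
mo=cv2.moments(B,True);c=(mo['m10']/mo['m00'],mo['m01']/mo['m00']);print('board',c,plane(m,[c],.022))
move_to([gp[0],gp[1],.15],np.degrees(hd)+90)
E
```

```text
[156 191   4  13  24] [157.33333333 196.20833333] [[0.55878234 0.32875676 0.015     ]]
[175 226   6  20  31] [177.4516129  235.58064516] [[0.45008042 0.2662278  0.015     ]]
[[0.45828851 0.32010095 0.02      ]
 [0.45077906 0.26303276 0.02      ]]
[0.35595927 0.30685677 0.02      ] [0.57053417 0.27722847 0.02      ]
-7.86163559032698 0.21661077323142722
grip [0.45501939 0.29317864 0.02      ]
tom (255.8860759493671, 211.19409282700423) 237.0 [[0.52319591 0.04992319 0.03      ]]
board (363.06980785941875, 247.85517041614366) [[ 0.4300012  -0.25160717  0.022     ]]
pos [0.1622 0.5249 0.2304] delta [-348.1 -134.8   80.7] ang [-0.11 -0.   -9.31] t 0.15 gap 85.8 F [ 0.7  0.6 -1. ]
```

Emit:
apply_moves:
  commands:
    - {"delta_pos": [-175, -67, 20], "angular": [0, 0, -5], "fingers": 85}
    - {"delta_pos": [-348, -135, 60], "angular": [0, 0, -9.3], "fingers": 85}
    - {"delta_pos": [-348, -135, 60], "angular": [0, 0, -9.3], "fingers": 85}
    - {"delta_pos": [-348, -135, 60], "angular": [0, 0, -9.3], "fingers": 85}
    - {"delta_pos": [-348, -135, 60], "angular": [0, 0, -9.3], "fingers": 85}
    - {"delta_pos": [-348, -135, 60], "angular": [0, 0, -9.3], "fingers": 85}
    - {"delta_pos": [-348, -135, 60], "angular": [0, 0, -9.3], "fingers": 85}
    - {"delta_pos": [-348, -135, 60], "angular": [0, 0, -9.3], "fingers": 85}
    - {"delta_pos": [-348, -135, 60], "angular": [0, 0, -9.3], "fingers": 85}
    - {"delta_pos": [-348, -135, 60], "angular": [0, 0, -9.3], "fingers": 85}
  newtons: 30

```text
t: 0.98
position: [0.462, 0.2838, 0.1699]
eef_rot: [0.076, 0.997, -0.004, 0.002]
force: [0.9, -1.1, 0.5]
finger_gap: 0.989
```

Emit:
apply_moves:
  commands:
    - {"delta_pos": [0, 0, 0], "angular": [0, 0, 0], "fingers": 85}
    - {"delta_pos": [0, 0, 0], "angular": [0, 0, 0], "fingers": 85}
    - {"delta_pos": [0, 0, 0], "angular": [0, 0, 0], "fingers": 85}

```text
t: 1.23
position: [0.4536, 0.2955, 0.1712]
eef_rot: [0.067, 0.998, 0.0, -0.001]
force: [-0.9, 0.1, -0.0]
finger_gap: 0.998
```

Run:
```python
from h import *
import pickle
f,m=cam('wrist');cv2.imwrite('pics/w1.png',f);pickle.dump((f,m),open('w1.pkl','wb'))
move_to([.455,.2932,.15],82.14)
```

```text
pos [0.4535 0.2957 0.1713] delta [-1.9 -2.3 21.3] ang [ 0.05 -0.06  0.2 ] t 1.28 gap 84.9 F [-0.5  0.1 -0.3]
```

View pics/w1.png

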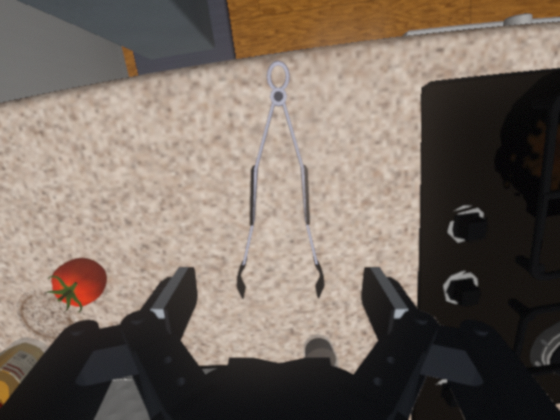

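The wrist view is clear: hinge pin at (278,96), grips at (254,195) and (306,195), jaws at (241,280) and (319,280), and the tomato at (79,282).

Run:
```python
from h import *
import pickle
f,m=pickle.load(open('w1.pkl','rb'))
g=cv2.cvtColor(f,cv2.COLOR_BGR2GRAY)
M=(g<75).astype(np.uint8);M[:60]=0;M[305:]=0;M[:,:205]=0;M[:,345:]=0
n,l,s,ce=cv2.connectedComponentsWithStats(M)
for i in range(1,n):
  if s[i,4]>10:
    print(s[i],ce[i].round(1),plane(m,[ce[i]],.0)[0].round(4),plane(m,[ce[i]],.026)[0].round(4))
hp=plane(m,[(278,96.5)],.024)[0];print('hinge',hp)
hsv=cv2.cvtColor(f,cv2.COLOR_BGR2HSV)
T=((hsv[...,1]>150)).astype(np.uint8);T[:240]=0;T[320:]=0;T[:,:35]=0;T[:,120:]=0
n,l,s,ce=cv2.connectedComponentsWithStats(T);i=1+np.argmax(s[1:,4]);print('tom',s[i],ce[i],plane(m,[ce[i]],.03))
```

```text
[251 169   2  55  70] [251.6 198.1] [0.4557 0.265  0.    ] [0.4491 0.2684 0.026 ]
[316 265   8  31 116] [319.5 281.9] [0.573  0.3306 0.    ] [0.5567 0.3286 0.026 ]
[238 266   7  31 107] [240.6 282.6] [0.5607 0.2336 0.    ] [0.5454 0.2396 0.026 ]
hinge [0.35565931 0.30857439 0.024     ]
tom [  52  260   53   46 1636] [ 80.41748166 280.40281174] [[0.51741239 0.05739663 0.03      ]]
```

Run:
```python
from h import *
move_to([.4573,.2958,.003],82.7)
```

```text
pos [0.4535 0.2957 0.1713] delta [ -3.9   0.4 168.3] ang [ 0.05 -0.06 -0.36] t 1.28 gap 84.9 F [-0.5  0.1 -0.3]
```

Emit:
apply_moves:
  commands:
    - {"delta_pos": [-4, 0, 40], "angular": [0, 0, -0.4], "fingers": 85}
    - {"delta_pos": [-4, 0, 75], "angular": [0, 0, -0.4], "fingers": 85}
    - {"delta_pos": [-4, 0, 105], "angular": [0, 0, -0.4], "fingers": 85}
    - {"delta_pos": [-4, 0, 130], "angular": [0, 0, -0.4], "fingers": 85}
    - {"delta_pos": [-4, 0, 145], "angular": [0, 0, -0.4], "fingers": 85}
    - {"delta_pos": [-4, 0, 155], "angular": [0, 0, -0.4], "fingers": 85}
    - {"delta_pos": [-4, 0, 158], "angular": [0, 0, -0.4], "fingers": 85}
    - {"delta_pos": [-4, 0, 158], "angular": [0, 0, -0.4], "fingers": 85}
    - {"delta_pos": [-4, 0, 158], "angular": [0, 0, -0.4], "fingers": 85}

```text
t: 2.03
position: [0.4596, 0.2944, 0.0145]
eef_rot: [0.065, 0.998, 0.001, 0.001]
force: [-0.2, 0.2, 0.6]
finger_gap: 0.996
```

Run:
```python
from h import *
f,m=cam('wrist');cv2.imwrite('pics/w2.png',f)
move_to([.4573,.2958,.003],82.7)
```

```text
pos [0.46   0.2943 0.0147] delta [ 2.9  1.1 11.7] ang [ 0.12  0.13 -0.14] t 2.08 gap 85.0 F [-0.   0.5  0.1]
```

View pics/w2.png

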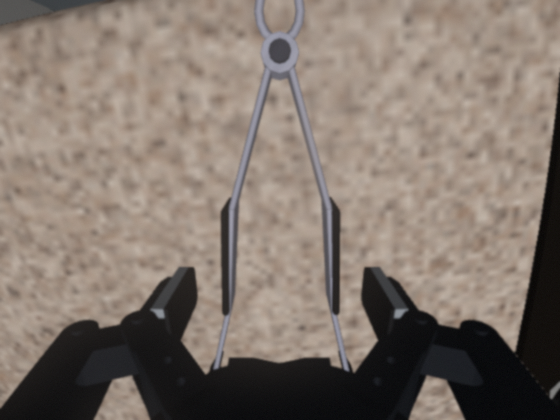

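Run:
```python
from h import *
f,m=cam('wrist');p=ctrl.state()['position']
print(plane(m,[(279.5,51)],.024),plane(m,[(229,200),(335,200),(228,313),(334,313)],.026))
print(proj(m,[p,p+[0,0,.019]]))
```

```text
[[0.3550882  0.30867141 0.024     ]] [[0.41515461 0.27683515 0.026     ]
 [0.42169221 0.32632774 0.026     ]
 [0.47763205 0.26446637 0.026     ]
 [0.48525552 0.32149566 0.026     ]]
[[278.08722998 268.12333614]
 [278.08476941 287.12788988]]
```

Run:
```python
from h import *
move_to([.453,.2963,.003],82.7)
```

```text
pos [0.46   0.2942 0.0148] delta [ 7.3  1.1 11.8] ang [ 0.13  0.13 -0.15] t 2.13 gap 85.2 F [-0.5  0.   0.8]
```

Emit:
apply_moves:
  commands:
    - {"delta_pos": [7, 1, 5], "angular": [0, 0, 0], "fingers": 85}
    - {"delta_pos": [7, 1, 10], "angular": [0, 0, 0], "fingers": 85}
    - {"delta_pos": [7, 1, 11.5], "angular": [0, 0, 0], "fingers": 75}
    - {"delta_pos": [7, 1, 11.5], "angular": [0, 0, 0], "fingers": 65}
    - {"delta_pos": [7, 1, 11.5], "angular": [0, 0, 0], "fingers": 62}
    - {"delta_pos": [7, 1, 11.5], "angular": [0, 0, 0], "fingers": 58}
    - {"delta_pos": [7, 1, 11.5], "angular": [0, 0, 0], "fingers": 55}
    - {"delta_pos": [7, 1, 11.5], "angular": [0, 0, 0], "fingers": 55}
    - {"delta_pos": [7, 1, 11.5], "angular": [0, 0, 0], "fingers": 55}
  newtons: 30

```text
t: 2.88
position: [0.4531, 0.2955, 0.0028]
eef_rot: [0.065, 0.998, 0.001, 0.001]
force: [-0.5, -0.7, 5.8]
finger_gap: 0.645
```

Run:
```python
from h import *
f,m=cam('wrist');cv2.imwrite('pics/w3.png',f)
move_to([.453,.2963,.003],82.7)
```

```text
pos [0.4532 0.2954 0.0028] delta [ 0.3  0.8 -0.2] ang [ 0.07  0.09 -0.17] t 2.93 gap 55.2 F [-0.2 -1.5  5. ]
```

View pics/w3.png

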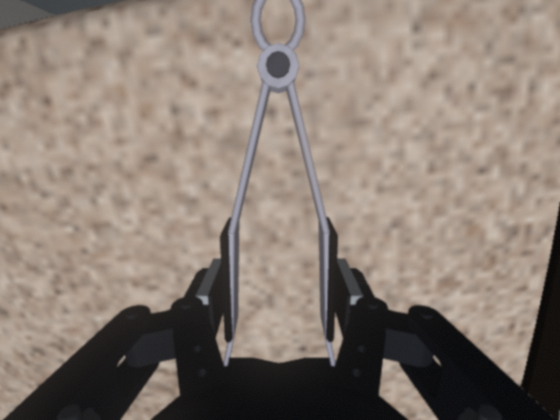

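The fingers hold both grips at 55 mm. Now I lift gently.

Emit:
apply_moves:
  commands:
    - {"delta_pos": [0, 0, -5], "angular": [0, 0, 0], "fingers": 55}
    - {"delta_pos": [0, 0, -15], "angular": [0, 0, 0], "fingers": 55}
    - {"delta_pos": [0, 0, -32], "angular": [0, 0, 0], "fingers": 55}
    - {"delta_pos": [0, 0, -52], "angular": [0, 0, 0], "fingers": 55}
    - {"delta_pos": [0, 0, -75], "angular": [0, 0, 0], "fingers": 55}
    - {"delta_pos": [0, 0, -98], "angular": [0, 0, 0], "fingers": 55}
    - {"delta_pos": [0, 0, -118], "angular": [0, 0, 0], "fingers": 55}
    - {"delta_pos": [0, 0, -132], "angular": [0, 0, 0], "fingers": 55}
    - {"delta_pos": [0, 0, -138], "angular": [0, 0, 0], "fingers": 55}
    - {"delta_pos": [0, 0, -140], "angular": [0, 0, 0], "fingers": 55}

```text
t: 3.77
position: [0.4528, 0.2955, 0.1433]
eef_rot: [0.065, 0.998, 0.001, 0.001]
force: [0.3, -0.3, 0.2]
finger_gap: 0.648
```

Run:
```python
from h import *
import pickle
for n in ('wrist','scene','top'):
  f,m=cam(n);cv2.imwrite(f'pics/{n}4.png',f);pickle.dump((f,m),open(n+'4.pkl','wb'))
move_to([.453,.2963,.003],82.7)
f,m=pickle.load(open('top0.pkl','rb'))
hsv=cv2.cvtColor(f,cv2.COLOR_BGR2HSV)
for th in(70,85,95):
  T=((hsv[...,1]>th)).astype(np.uint8);T[:195]=0;T[228:]=0;T[:,:240]=0;T[:,275:]=0
  T=cv2.morphologyEx(T,cv2.MORPH_OPEN,np.ones((3,3)))
  n,l,s,ce=cv2.connectedComponentsWithStats(T);i=1+np.argmax(s[1:,4]);print(th,s[i],ce[i],plane(m,[ce[i]],.03))
  x,y,w,h,_=s[i];print(plane(m,[(x+w/2-.5,y+h/2-.5)],.03))
```

```text
pos [0.4514 0.2947 0.1408] delta [ -1.6   2.  137.8] ang [-0.08 -0.09 -0.17] t 3.92 gap 55.0 F [-0.2  0.1 -1.8]
70 [246 202  20  20 312] [255.71474359 211.28846154] [[0.52291906 0.05038908 0.03      ]]
[[0.52231225 0.05096406 0.03      ]]
85 [246 202  20  19 286] [255.84965035 211.22377622] [[0.52311024 0.05002133 0.03      ]]
[[0.52370553 0.05101184 0.03      ]]
95 [247 202  19  19 270] [255.91851852 211.1037037 ] [[0.52345044 0.04984187 0.03      ]]
[[0.52374606 0.04962589 0.03      ]]
```

View pics/wrist4.png

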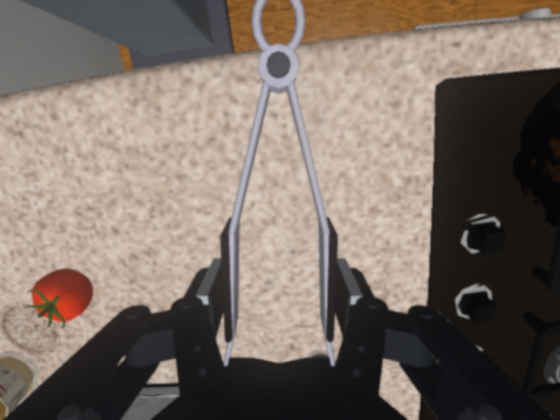

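View pics/scene4.png

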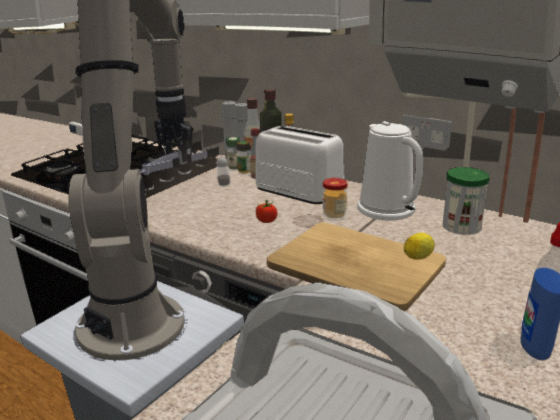

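The tongs came up with the hand, with the pin still at (278,65) in the wrist view, so there was no slip. I'll triangulate the tomato from all three views.

Run:
```python
from h import *
import pickle
L=[]
for n,box in (('top0',(195,228,240,275)),('scene0',(195,228,250,285)),('w1',(250,312,40,115)),('wrist4',(255,330,20,105))):
  f,m=pickle.load(open(n+'.pkl','rb'));hsv=cv2.cvtColor(f,cv2.COLOR_BGR2HSV)
  B=np.zeros(f.shape[:2],bool);B[box[0]:box[1],box[2]:box[3]]=1
  T=(B&(hsv[...,1]>(90 if n=='top0' else 150))).astype(np.uint8)
  T=cv2.morphologyEx(T,cv2.MORPH_OPEN,np.ones((5,5)))
  k,l,s,ce=cv2.connectedComponentsWithStats(T);i=1+np.argmax(s[1:,4])
  o,d=ray(m,[ce[i]]);d=d[0]/np.linalg.norm(d[0]);L.append((o,d));print(n,s[i],ce[i].round(1),plane(m,[ce[i]],.03)[0].round(4))
def tri(L):
  A=sum(np.eye(3)-np.outer(d,d) for o,d in L);b=sum((np.eye(3)-np.outer(d,d))@o for o,d in L);return np.linalg.solve(A,b)
print(tri(L),tri(L[:2]),tri([L[0],L[2]]))
```

```text
top0 [247 203  19  18 271] [255.9 211.3] [0.523  0.0499 0.03  ]
scene0 [256 205  21  17 306] [266.  212.7] [0.5098 0.0432 0.03  ]
w1 [  56  260   49   45 1448] [ 82.8 279.2] [0.5163 0.0608 0.03  ]
wrist4 [  36  271   55   49 1793] [ 66.1 292.2] [0.516  0.0608 0.03  ]
[0.52206967 0.05177973 0.0213696 ] [0.52278135 0.05121067 0.02324479] [0.52337984 0.05006522 0.01724502]
```

```bash
cat >> h.py <<'E'
def jaw(px=None,m=None,below=.003,pinpx=None):
    """pin position in tool frame from wrist pixel of pin, jaw offset assuming tongs level & aligned"""
    s=ctrl.state();p=plane(m,[pinpx],s['position'][2]-below+.024)[0]
    return Ro.from_quat(s['eef_rot']).inv().apply(p-s['position'])*1000
E
python3 - <<'E'
from h import *
import pickle
f,m=pickle.load(open('wrist4.pkl','rb'))
q=jaw(m=m,pinpx=(278.5,65));print('pin in tool mm',q)
off=200-q[0]; th=np.radians(5.5)
tom=np.array([.523,.0505]);g=tom-off/1000*np.array([np.cos(th),np.sin(th)])
print(off,g);move_to([g[0],g[1],.141],95.5)
E
```

```text
pin in tool mm [ 97.7513696    1.25375367 -20.85073136]
102.24863039913477 [0.4212221 0.0406999]
pos [0.4514 0.2947 0.1408] delta [-3.100e+00 -2.557e+02  2.000e-01] ang [ -0.07  -0.1  -12.97] t 3.92 gap 55.0 F [-0.2  0.1 -1.8]
```

Emit:
apply_moves:
  commands:
    - {"delta_pos": [0, -6, 0], "angular": [0, 0, -0.5], "fingers": 55}
    - {"delta_pos": [0, -20, 0], "angular": [0, 0, -1], "fingers": 55}
    - {"delta_pos": [-1, -42, 0], "angular": [0, 0, -2], "fingers": 55}
    - {"delta_pos": [-1, -70, 0], "angular": [0, 0, -3.5], "fingers": 55}
    - {"delta_pos": [-2, -100, 0], "angular": [0, 0, -5], "fingers": 55}
    - {"delta_pos": [-2, -130, 0], "angular": [0, 0, -6.5], "fingers": 55}
    - {"delta_pos": [-2, -160, 0], "angular": [0, 0, -8], "fingers": 55}
    - {"delta_pos": [-3, -190, 0], "angular": [0, 0, -9.5], "fingers": 55}
    - {"delta_pos": [-3, -215, 0], "angular": [0, 0, -11], "fingers": 55}
    - {"delta_pos": [-3, -235, 0], "angular": [0, 0, -12], "fingers": 55}

```text
t: 4.75
position: [0.423, 0.0585, 0.1408]
eef_rot: [-0.039, 0.999, -0.001, -0.001]
force: [0.4, 0.1, -1.2]
finger_gap: 0.653
```

Emit:
apply_moves:
  commands:
    - {"delta_pos": [0, -12, 0], "angular": [0, 0, -0.7], "fingers": 55}
    - {"delta_pos": [0, -18, 0], "angular": [0, 0, -1], "fingers": 55}
    - {"delta_pos": [0, -20, 0], "angular": [0, 0, -1], "fingers": 55}
    - {"delta_pos": [0, -20, 0], "angular": [0, 0, -1], "fingers": 55}
    - {"delta_pos": [0, -20, 0], "angular": [0, 0, -1], "fingers": 55}

```text
t: 5.17
position: [0.426, 0.0428, 0.1415]
eef_rot: [-0.049, 0.999, 0.0, -0.0]
force: [-0.5, 1.0, -2.0]
finger_gap: 0.644
```

Run:
```python
from h import *
import pickle
for n in ('wrist','scene','top'):
  f,m=cam(n);cv2.imwrite(f'pics/{n}5.png',f);pickle.dump((f,m),open(n+'5.pkl','wb'))
  if n!='wrist': 
    b=(140,290,180,390) if n=='top' else (100,250,130,340)
    cv2.imwrite(f'pics/{n}5z.png',cv2.resize(cv2.convertScaleAbs(f[b[0]:b[1],b[2]:b[3]],alpha=1.3),(798,570),interpolation=cv2.INTER_CUBIC))
move_to([.4212,.0407,.141],95.5)
```

```text
pos [0.4261 0.0429 0.1417] delta [ 5.1 -1.7  0.7] ang [ 0.01 -0.01  0.15] t 5.32 gap 55.1 F [-0.6  0.1 -0.8]
```

View pics/wrist5.png

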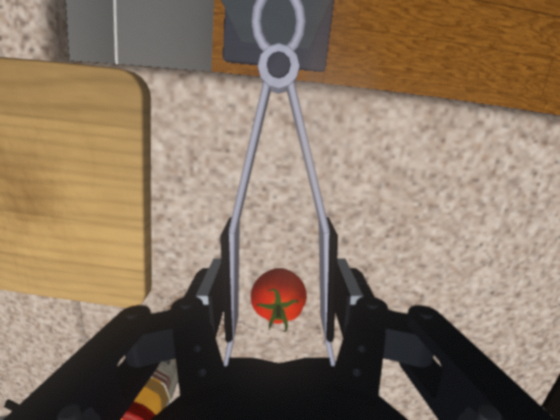

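View pics/scene5z.png

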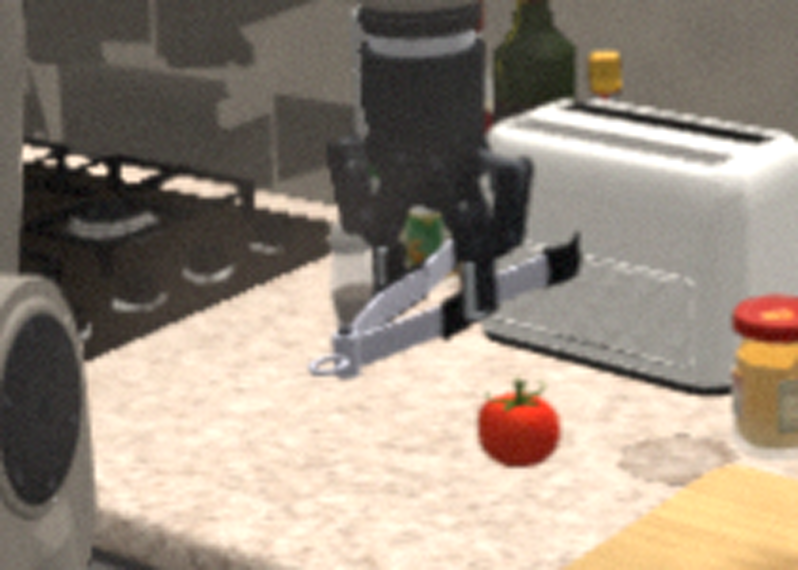

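View pics/top5z.png

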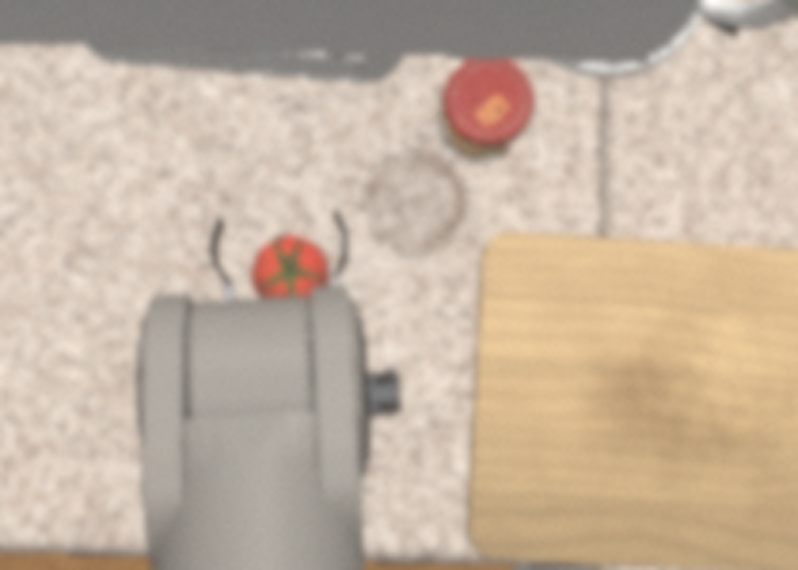

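Left and right jaws are visible in the top view at zoomed (219,250) and (342,242). The tomato sits centred between them but about 8–10 mm behind, so I'll measure that.

Run:
```python
from h import *
import pickle
f,m=pickle.load(open('wrist5.pkl','rb'));hsv=cv2.cvtColor(f,cv2.COLOR_BGR2HSV)
T=(hsv[...,1]>150).astype(np.uint8);T[:255]=0;T[340:]=0;T[:,:242]=0;T[:,318:]=0
k,l,s,ce=cv2.connectedComponentsWithStats(T);i=1+np.argmax(s[1:,4]);print(s[i],ce[i])
x,y,w,h,_=s[i]
c=[(278,297)];print('tom wrist',plane(m,[ce[i]],.031),plane(m,[(278,296.5)],.031))
f,m=pickle.load(open('top5.pkl','rb'));g=cv2.cvtColor(f,cv2.COLOR_BGR2GRAY)
T=(g<110).astype(np.uint8);T[:190]=0;T[218:]=0;T[:,:225]=0;T[:,290:]=0
k,l,s,ce=cv2.connectedComponentsWithStats(T)
J=[]
for i in range(1,k):
  if s[i,4]>10: p=plane(m,[ce[i]],.155)[0];J.append(p);print(s[i],ce[i],p)
if len(J)==2: print(sum(J)/2,J[0]-J[1])
hsv=cv2.cvtColor(f,cv2.COLOR_BGR2HSV)
```

```text
[ 252  271   54   50 1824] [278.50383772 294.28453947]
tom wrist [[0.51661048 0.05154682 0.031     ]] [[0.51928127 0.05129031 0.031     ]]
[235 198   4  12  17] [236.35294118 202.88235294] [0.53068042 0.09341551 0.155     ]
[247 203  20  15 246] [256.11788618 210.70731707] [0.51273796 0.04410171 0.155     ]
[0.52170919 0.06875861 0.155     ] [0.01794246 0.0493138  0.        ]
```

Emit:
apply_moves:
  commands:
    - {"delta_pos": [4, -1, 5], "angular": [0, 0, 0], "fingers": 55}
    - {"delta_pos": [7, -1, 15], "angular": [0, 0, 0], "fingers": 55}
    - {"delta_pos": [7, -1, 30], "angular": [0, 0, 0], "fingers": 55}
    - {"delta_pos": [7, -1, 45], "angular": [0, 0, 0], "fingers": 55}
    - {"delta_pos": [7, -1, 55], "angular": [0, 0, 0], "fingers": 55}
    - {"delta_pos": [7, -1, 60], "angular": [0, 0, 0], "fingers": 55}
    - {"delta_pos": [7, -1, 60], "angular": [0, 0, 0], "fingers": 55}
    - {"delta_pos": [7, -1, 60], "angular": [0, 0, 0], "fingers": 55}

```text
t: 5.98
position: [0.4192, 0.0402, 0.0818]
eef_rot: [-0.048, 0.999, -0.0, -0.0]
force: [0.4, -0.3, -1.1]
finger_gap: 0.647
```

Run:
```python
from h import *
import pickle
for n in ('scene','top'):
  f,m=cam(n);pickle.dump((f,m),open(n+'6.pkl','wb'))
  b=(170,230,220,304) if n=='top' else (170,230,220,304)
  cv2.imwrite(f'pics/{n}6z.png',cv2.resize(cv2.convertScaleAbs(f[b[0]:b[1],b[2]:b[3]],alpha=1.3),(798,570),interpolation=cv2.INTER_CUBIC))
move_to([.4192,.0397,.021],95.5)
```

```text
pos [0.42   0.0403 0.0824] delta [ 0.9 -0.5 61.4] ang [0.01 0.09 0.04] t 6.08 gap 55.4 F [ 0.  -0.1 -1.6]
```

View pics/scene6z.png

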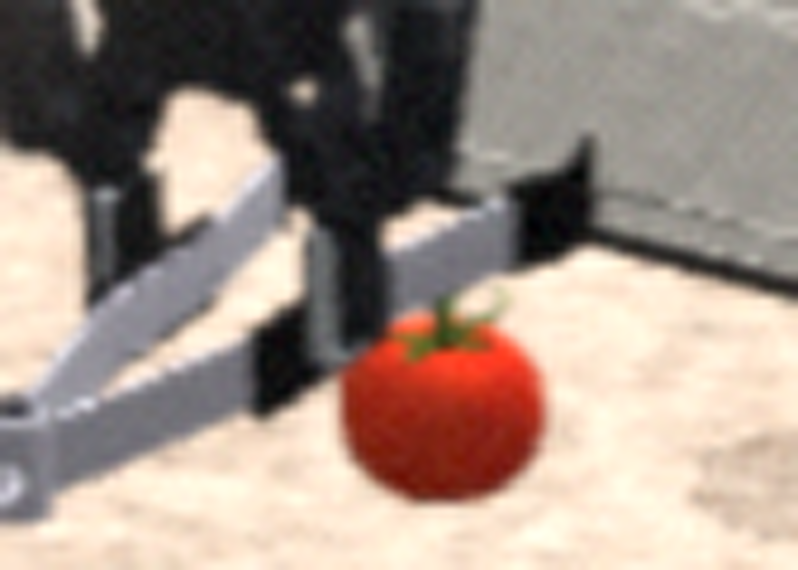

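View pics/top6z.png

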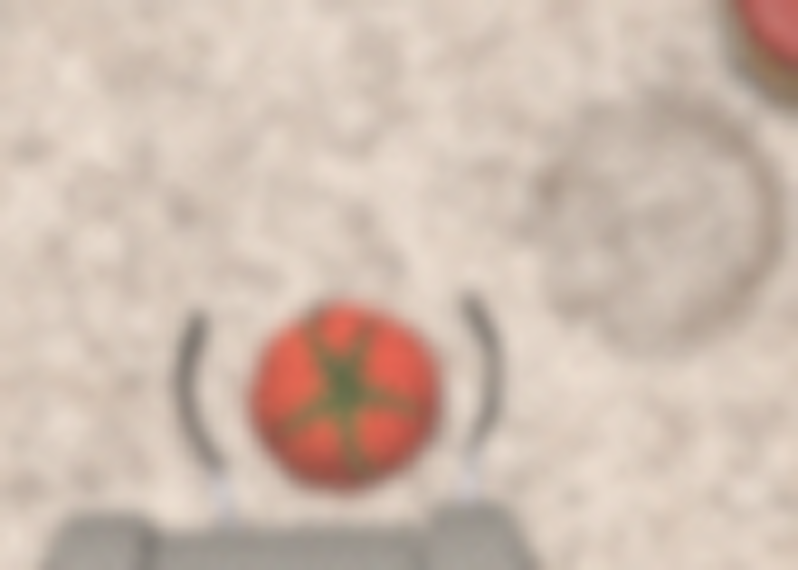

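The jaws straddle the tomato (top zoom: jaws at columns 190 and 490, tomato at 345). I'll shift 5 mm back and 2 mm left, then descend.

Emit:
apply_moves:
  commands:
    - {"delta_pos": [5, 2, 4], "angular": [0, 0, 0], "fingers": 55}
    - {"delta_pos": [5, 2, 14], "angular": [0, 0, 0], "fingers": 55}
    - {"delta_pos": [5, 2, 26], "angular": [0, 0, 0], "fingers": 55}
    - {"delta_pos": [5, 2, 38], "angular": [0, 0, 0], "fingers": 55}
    - {"delta_pos": [5, 2, 48], "angular": [0, 0, 0], "fingers": 55}
    - {"delta_pos": [5, 2, 56], "angular": [0, 0, 0], "fingers": 55}
    - {"delta_pos": [5, 2, 60], "angular": [0, 0, 0], "fingers": 55}
    - {"delta_pos": [5, 2, 61], "angular": [0, 0, 0], "fingers": 55}
    - {"delta_pos": [5, 2, 61], "angular": [0, 0, 0], "fingers": 55}
    - {"delta_pos": [5, 2, 61], "angular": [0, 0, 0], "fingers": 55}

```text
t: 6.92
position: [0.4147, 0.0417, 0.0212]
eef_rot: [-0.048, 0.999, 0.0, 0.001]
force: [0.5, 0.8, -0.2]
finger_gap: 0.647
```

Run:
```python
from h import *
import pickle
for n in ('scene','top'):
  f,m=cam(n);pickle.dump((f,m),open(n+'7.pkl','wb'))
  b=(170,230,220,304)
  cv2.imwrite(f'pics/{n}7z.png',cv2.resize(cv2.convertScaleAbs(f[b[0]:b[1],b[2]:b[3]],alpha=1.3),(798,570),interpolation=cv2.INTER_CUBIC))
move_to([.4152,.0417,.021],95.5)
```

```text
pos [0.4147 0.0417 0.0213] delta [-0.5 -0.1  0.3] ang [0.01 0.08 0.03] t 7.02 gap 55.3 F [ 0.6 -0.7 -0.9]
```

View pics/scene7z.png

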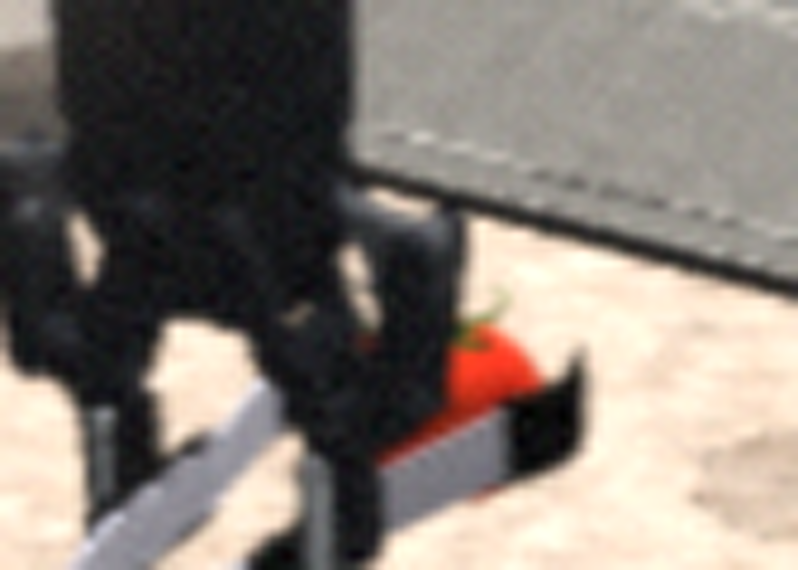

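View pics/top7z.png

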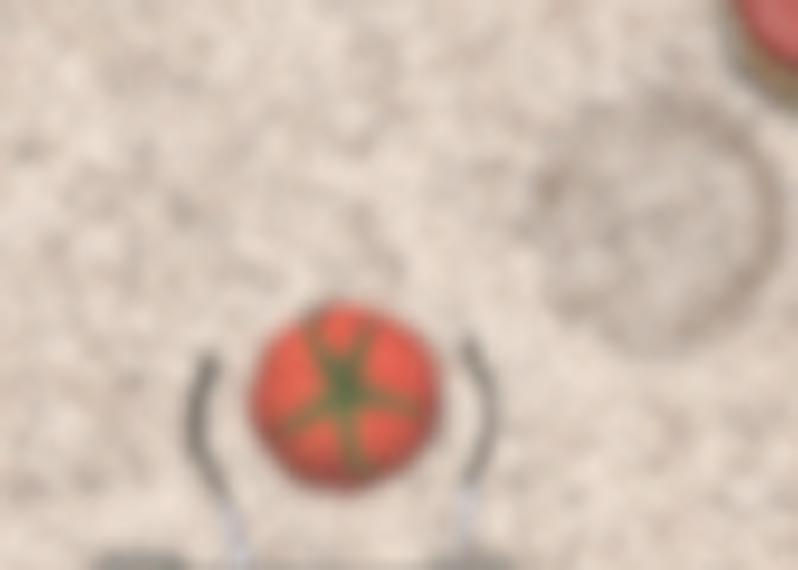

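The jaws are about 5 mm short of the tomato centre (mid-row 414 against 396). I'll move 5 mm forward, then squeeze.

Emit:
apply_moves:
  commands:
    - {"delta_pos": [-3, 0.5, 0], "angular": [0, 0, 0], "fingers": 55}
    - {"delta_pos": [-5, 0.5, 0], "angular": [0, 0, 0], "fingers": 55}
    - {"delta_pos": [-5, 0.5, 0], "angular": [0, 0, 0], "fingers": 53}
    - {"delta_pos": [-5, 0.5, 0], "angular": [0, 0, 0], "fingers": 51}
    - {"delta_pos": [-5, 0.5, 0], "angular": [0, 0, 0], "fingers": 49}
    - {"delta_pos": [-5, 0.5, 0], "angular": [0, 0, 0], "fingers": 47}
    - {"delta_pos": [-5, 0.5, 0], "angular": [0, 0, 0], "fingers": 45}
    - {"delta_pos": [-5, 0.5, 0], "angular": [0, 0, 0], "fingers": 43}
    - {"delta_pos": [-5, 0.5, 0], "angular": [0, 0, 0], "fingers": 40}
    - {"delta_pos": [-5, 0.5, 0], "angular": [0, 0, 0], "fingers": 38}
  newtons: 30

```text
t: 7.85
position: [0.4189, 0.0426, 0.0208]
eef_rot: [-0.048, 0.999, -0.0, -0.0]
force: [-0.9, -0.2, -1.0]
finger_gap: 0.494
```

Emit:
apply_moves:
  commands:
    - {"delta_pos": [0, 0, 0], "angular": [0, 0, 0], "fingers": 36}
    - {"delta_pos": [0, 0, 0], "angular": [0, 0, 0], "fingers": 36}
    - {"delta_pos": [0, 0, 0], "angular": [0, 0, 0], "fingers": 36}
    - {"delta_pos": [0, 0, 0], "angular": [0, 0, 0], "fingers": 36}

```text
t: 8.18
position: [0.4189, 0.0425, 0.0208]
eef_rot: [-0.048, 0.999, -0.0, -0.0]
force: [0.2, -0.4, -0.4]
finger_gap: 0.491
```

Run:
```python
from h import *
import pickle
for n in ('scene','top'):
  f,m=cam(n);pickle.dump((f,m),open(n+'8.pkl','wb'))
  b=(170,230,220,304)
  cv2.imwrite(f'pics/{n}8z.png',cv2.resize(cv2.convertScaleAbs(f[b[0]:b[1],b[2]:b[3]],alpha=1.3),(798,570),interpolation=cv2.INTER_CUBIC))
f,m=cam('wrist');cv2.imwrite('pics/w8.png',f)
move_to([.4152,.0417,.021],95.5)
```

```text
pos [0.419  0.0426 0.0208] delta [ 3.8 -0.5 -0.2] ang [-0.   -0.01  0.02] t 8.33 gap 41.9 F [-0.8  0.1 -1.9]
```

View pics/scene8z.png

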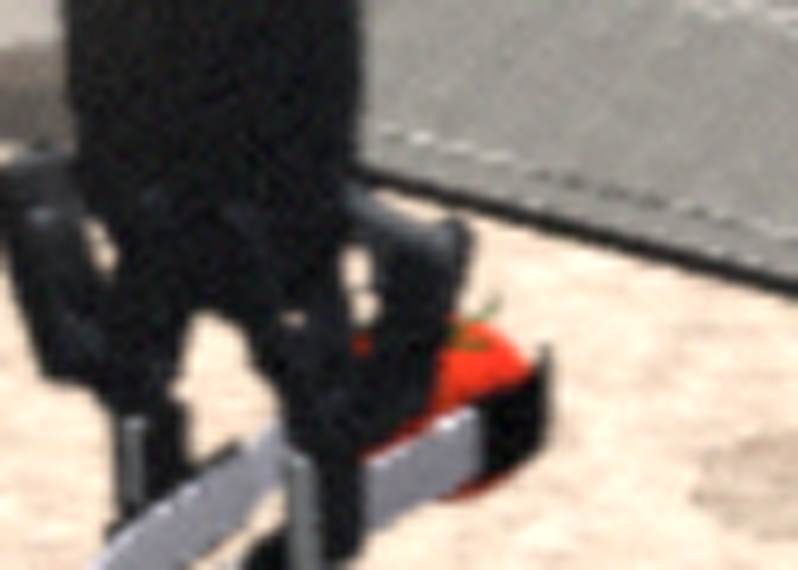

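View pics/top8z.png

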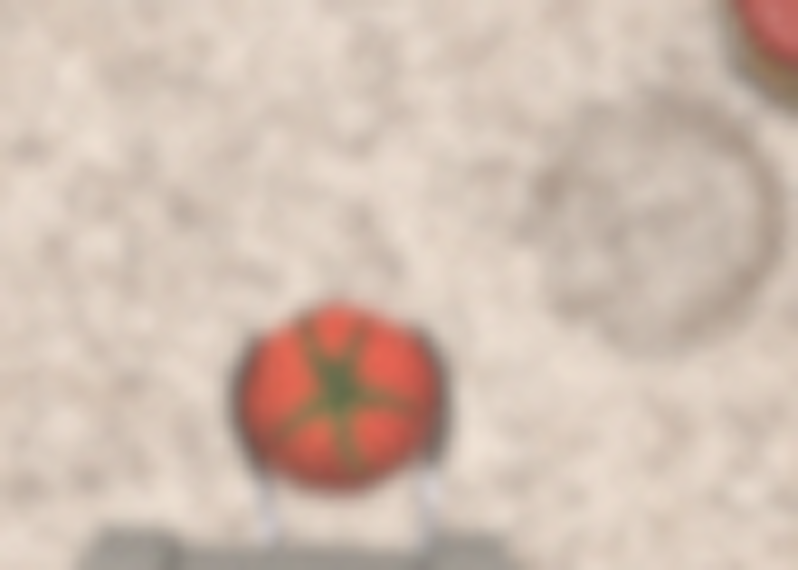

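View pics/w8.png

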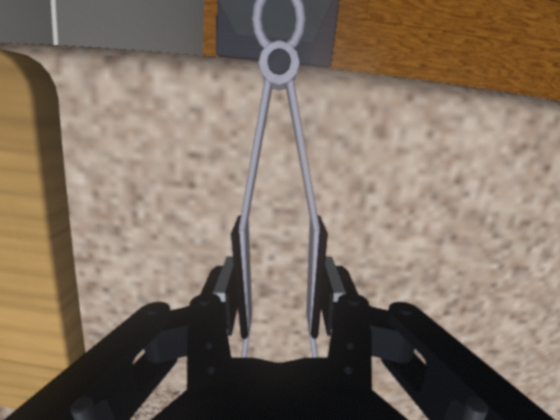

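The jaws are closed on the tomato from both sides with the opening at 41.9 mm. Now I lift.

Emit:
apply_moves:
  commands:
    - {"delta_pos": [0, 0, -3], "angular": [0, 0, 0], "fingers": 36}
    - {"delta_pos": [0, 0, -9], "angular": [0, 0, 0], "fingers": 36}
    - {"delta_pos": [0, 0, -18], "angular": [0, 0, 0], "fingers": 36}
    - {"delta_pos": [0, 0, -30], "angular": [0, 0, 0], "fingers": 36}
    - {"delta_pos": [0, 0, -43], "angular": [0, 0, 0], "fingers": 36}
    - {"delta_pos": [0, 0, -56], "angular": [0, 0, 0], "fingers": 36}
    - {"delta_pos": [0, 0, -68], "angular": [0, 0, 0], "fingers": 36}
    - {"delta_pos": [0, 0, -76], "angular": [0, 0, 0], "fingers": 36}
    - {"delta_pos": [0, 0, -80], "angular": [0, 0, 0], "fingers": 36}
    - {"delta_pos": [0, 0, -80], "angular": [0, 0, 0], "fingers": 36}

```text
t: 9.17
position: [0.4199, 0.0428, 0.102]
eef_rot: [-0.048, 0.999, 0.0, 0.001]
force: [0.2, -0.4, -2.1]
finger_gap: 0.489
```

Run:
```python
from h import *
f,m=cam('scene');cv2.imwrite('pics/scene9z.png',cv2.resize(f[130:250,190:358],(798,570),interpolation=cv2.INTER_CUBIC))
move_to([.419,.0426,.191],95.5)
```

```text
pos [0.4192 0.0427 0.1011] delta [  0.2  -0.1 -89.9] ang [0.01 0.05 0.04] t 9.22 gap 41.9 F [ 1.   1.3 -2.9]
```

View pics/scene9z.png

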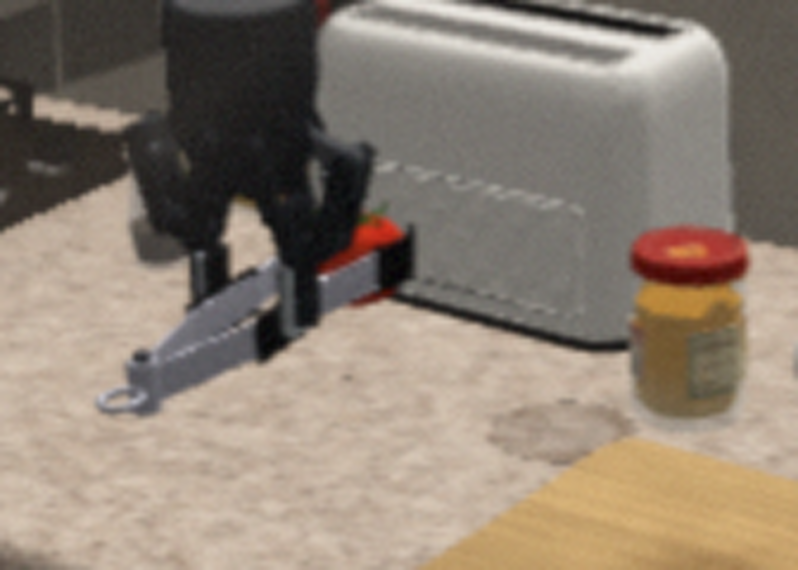

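Emit:
apply_moves:
  commands:
    - {"delta_pos": [0, 0, -4], "angular": [0, 0, 0], "fingers": 36}
    - {"delta_pos": [0, 0, -12], "angular": [0, 0, 0], "fingers": 36}
    - {"delta_pos": [0, 0, -24], "angular": [0, 0, 0], "fingers": 36}
    - {"delta_pos": [0, 0, -38], "angular": [0, 0, 0], "fingers": 36}
    - {"delta_pos": [0, 0, -52], "angular": [0, 0, 0], "fingers": 36}
    - {"delta_pos": [0, 0, -66], "angular": [0, 0, 0], "fingers": 36}
    - {"delta_pos": [0, 0, -78], "angular": [0, 0, 0], "fingers": 36}
    - {"delta_pos": [0, 0, -86], "angular": [0, 0, 0], "fingers": 36}
    - {"delta_pos": [0, 0, -89], "angular": [0, 0, 0], "fingers": 36}
    - {"delta_pos": [0, 0, -90], "angular": [0, 0, 0], "fingers": 36}

```text
t: 10.05
position: [0.4193, 0.0426, 0.1912]
eef_rot: [-0.048, 0.999, 0.0, 0.0]
force: [0.0, -0.0, -2.2]
finger_gap: 0.491
```

Run:
```python
from h import *
move_to([.352,-.194,.191],70)
```

```text
pos [0.4193 0.0426 0.1912] delta [ 8.97e+01 -2.29e+02  1.00e-01] ang [1.000e-02 4.000e-02 2.552e+01] t 10.05 gap 41.9 F [ 0.  -0.  -2.2]
```

Emit:
apply_moves:
  commands:
    - {"delta_pos": [1, -3, 0], "angular": [0, 0, 0.3], "fingers": 36}
    - {"delta_pos": [4, -10, 0], "angular": [0, 0, 1], "fingers": 36}
    - {"delta_pos": [8, -20, 0], "angular": [0, 0, 2.2], "fingers": 36}
    - {"delta_pos": [13, -34, 0], "angular": [0, 0, 3.8], "fingers": 36}
    - {"delta_pos": [19, -49, 0], "angular": [0, 0, 5.5], "fingers": 36}
    - {"delta_pos": [25, -64, 0], "angular": [0, 0, 7.2], "fingers": 36}
    - {"delta_pos": [31, -80, 0], "angular": [0, 0, 9], "fingers": 36}
    - {"delta_pos": [38, -96, 0], "angular": [0, 0, 10.8], "fingers": 36}
    - {"delta_pos": [44, -112, 0], "angular": [0, 0, 12.5], "fingers": 36}
    - {"delta_pos": [50, -128, 0], "angular": [0, 0, 14.3], "fingers": 36}

```text
t: 10.88
position: [0.3809, -0.0916, 0.1909]
eef_rot: [0.078, 0.997, 0.0, 0.0]
force: [-0.6, -0.9, -2.1]
finger_gap: 0.495
```

Run:
```python
from h import *
move_to([.352,-.194,.191],70)
```

```text
pos [ 0.3809 -0.0916  0.1909] delta [  12.5 -105.7   -0.2] ang [1.0e-02 1.0e-02 1.1e+01] t 10.88 gap 42.3 F [-0.6 -0.9 -2.1]
```

Emit:
apply_moves:
  commands:
    - {"delta_pos": [2, -14, 0], "angular": [0, 0, 1.5], "fingers": 36}
    - {"delta_pos": [4, -30, 0], "angular": [0, 0, 3.1], "fingers": 36}
    - {"delta_pos": [6, -46, 0], "angular": [0, 0, 4.8], "fingers": 36}
    - {"delta_pos": [8, -61, 0], "angular": [0, 0, 6.4], "fingers": 36}
    - {"delta_pos": [9, -75, 0], "angular": [0, 0, 7.8], "fingers": 36}
    - {"delta_pos": [10, -86, 0], "angular": [0, 0, 9], "fingers": 36}
    - {"delta_pos": [11, -94, 0], "angular": [0, 0, 10], "fingers": 36}
    - {"delta_pos": [12, -100, 0], "angular": [0, 0, 10.5], "fingers": 36}
    - {"delta_pos": [12, -103, 0], "angular": [0, 0, 10.8], "fingers": 36}
    - {"delta_pos": [12, -104, 0], "angular": [0, 0, 11], "fingers": 36}

```text
t: 11.72
position: [0.3539, -0.1908, 0.1907]
eef_rot: [0.172, 0.985, 0.0, -0.0]
force: [0.4, -0.4, -2.1]
finger_gap: 0.493
```

Emit:
apply_moves:
  commands:
    - {"delta_pos": [0, 0, 0], "angular": [0, 0, 0], "fingers": 36}
    - {"delta_pos": [0, 0, 0], "angular": [0, 0, 0], "fingers": 36}
    - {"delta_pos": [0, 0, 0], "angular": [0, 0, 0], "fingers": 36}
    - {"delta_pos": [0, 0, 0], "angular": [0, 0, 0], "fingers": 36}
    - {"delta_pos": [0, 0, 0], "angular": [0, 0, 0], "fingers": 36}
    - {"delta_pos": [0, 0, 0], "angular": [0, 0, 0], "fingers": 36}

```text
t: 12.22
position: [0.354, -0.1904, 0.1908]
eef_rot: [0.171, 0.985, 0.0, -0.0]
force: [0.1, 0.6, -2.9]
finger_gap: 0.495
```

Run:
```python
from h import *
import pickle
L=[]
for n in ('top','scene'):
  f,m=cam(n);cv2.imwrite(f'pics/{n}10.png',f);hsv=cv2.cvtColor(f,cv2.COLOR_BGR2HSV)
  T=(((hsv[...,0]<8)|(hsv[...,0]>172))&(hsv[...,1]>120)).astype(np.uint8)
  k,l,s,ce=cv2.connectedComponentsWithStats(T)
  for i in range(1,k):
    if s[i,4]>40:print(n,s[i],ce[i].round(1),plane(m,[ce[i]],.2)[0].round(3))
  pickle.dump((f,m),open(n+'10.pkl','wb'))
move_to([.352,-.194,.191],70)
```

```text
top [298 157  20  21 235] [307.5 166. ] [ 0.619 -0.077  0.2  ]
top [358 228  12  21 158] [363.2 237. ] [ 0.454 -0.211  0.2  ]
top [375 233   7  10  44] [378.5 237.4] [ 0.454 -0.247  0.2  ]
top [554 286   6  12  59] [556.8 291.9] [ 0.337 -0.673  0.2  ]
scene [335 169  27  12 202] [346.5 174.6] [ 0.456 -0.215  0.2  ]
scene [551 222   9  25 156] [555.8 236.2] [ 0.378 -0.661  0.2  ]
pos [ 0.3539 -0.1905  0.1908] delta [ 0.6 -4.  -0.2] ang [0.   0.   0.24] t 12.32 gap 41.9 F [ 0.1 -0.4 -2. ]
```

View pics/top10.png

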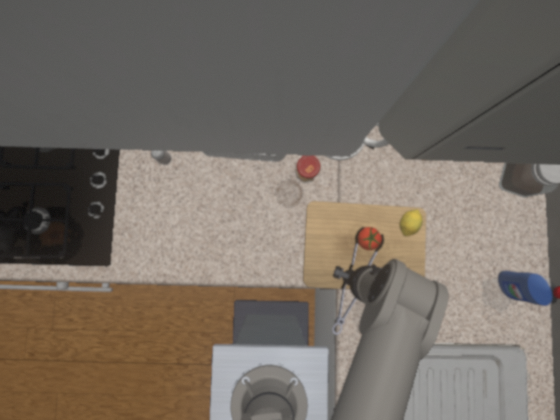

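View pics/scene10.png

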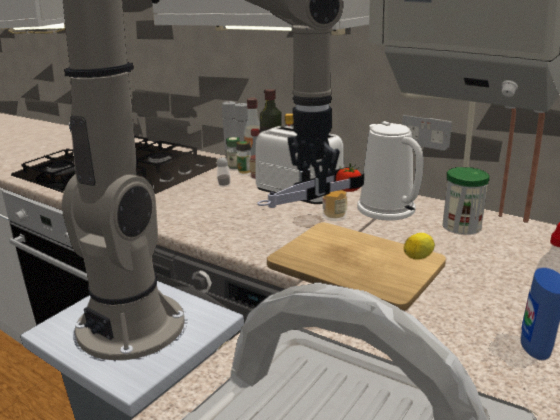

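The tomato is held in the jaws (top view (370,238)) over the board, and the lemon, jar and shaker are where they were. Handing in.

Run:
```python
from h import *
s=ctrl.state();print(s['t'],s['finger_gap']*85.4,abs(s['joint_vel']).max());print(ctrl.job_done())
```

```text
12.3167 41.93509419532284 0.0021924089188812505
the job is handed in; nothing more can be done
None
```

I picked up the tongs by their grips, closed the jaws on the tomato from both sides, lifted it and brought it over the chopping board. I handed the job in at 12.3 s with the tongs still squeezed.

- **Position:** the top camera puts the tomato at about (0.45, -0.23), well inside the board's edges. I put its underside at about 0.17 m, roughly 15 cm above the board. That figure comes from the lift distance and agrees roughly with the camera views.
- **Grip:** the finger opening held at 41.9 mm, with only small readings of 42.3 mm at most during the carry. The arm was still when I handed in.
- **Bystanders:** in the last pictures the lemon, honey jar and salt shaker look unmoved. I checked the jar lid by its pixel position; the lemon and shaker only by eye.
- **Disagreements:** my estimates of the tomato's place differed by several mm between cameras. After lowering, the jaws were about 5 mm short of its centre, so I moved them forward before squeezing.

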